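# Put the lab bench containers back on their own stations

## Robot

A 6-joint arm with a two-finger parallel gripper is mounted at the origin on the work surface. World frame = base frame: x ahead of the robot, y to its left, z up, the work surface at z = 0. Lengths are in m, angles in rad, forces in N, time in s.
With the tool pointing down it reaches from about 0.275 to 1 m from the base axis. Payload 8.4 kg.
Tool frame: the origin (TCP) lies on the centre line of the jaws, within the pads' length; the fingertips stand 17 mm ahead of it and the grasp point (between the pads) lies 2 mm behind it (bot.tcp_to_tips is the y of the fingertips in the tool frame, in m); y points along the fingers, z is the direction in which the jaws open and shut, and the axes are right-handed (so a half turn about y gives the same grasp; the last joint's range is limited). The gripper opens to 85 mm and grips with 20 to 120 N. Pads are 22 mm wide; open, the fingers measure 114 mm over their backs; the gripper's body (76 mm by 85 mm) begins 54 mm behind the grasp point. The pads swing forward as they close: fully open they stand 13 mm farther back than shut.
Start: joints at [1.232, 0.353, 1.633, -0, 1.155, -0.002], TCP at [0.207, 0.59, 0.248] pointing down, gripper open.
Joint ranges: [-2.63, 2.63], [-0.92, 2.1], [0.06, 2.66], [-1.3, 4.44], [0, 2.69], [-3.02, 3.02]. Speed limits (rad/s): [2.22, 2.22, 2.79, 3.14, 3.14, 3.14].

## Interface

Orientations are given as a unit quaternion [x, y, z, w].
In Python, from workcell import bot, hand, kinematics, get_obs, vision, hand_in gives the robot as it stands. The module is installed in compiled form; this text tells all that it offers. Calls block until the motion is done:
- bot.reach(position, orientation): joint-space move of the TCP to a pose.
- bot.servo_line(position, ori=None, velocity=0.15): straight line of the TCP; ori=None keeps the orientation; velocity is the mean speed in m/s.
- bot.goto_joints(angles): joint-space move.
- hand.move_gripper(opening, strength=None): finger opening in m; strength is the grip in N (None keeps the last); returns when the fingers have stopped.
- bot.dwell(seconds).
- kinematics.solve_ik(position, orientation): joint angles nearest the present ones, or None.
- get_obs(): the state.
- vision.read_camera(name): name is "scene" or "side" or "wrist"; returns a dict with "frame" (480x640x3 uint8, red, green, blue), "intrinsics" (3x3 intrinsics, pixels), "view" (4x4, takes a point from world to camera coordinates). Camera axes: x right, y down, z forward; pixel columns grow to the right and rows downward; lengths in m; the calibration is good to about 2 mm. The wrist camera is an equidistant fisheye: a pixel r from the principal point sees the ray r / f radians off the axis. A picture is of the moment at which its call begins. There is no depth.
A pose or a line that the arm cannot do raises bot.IKError and nothing moves.
- hand_in(): hands the job in, once; it reports no verdict.
The state is a dict: "time_s": time; "joint_pos": joint angles; "joint_vel": joint speeds; "joint_efforts": joint torques, N m; "position": TCP position; "orientation": TCP orientation; "wrist_force": force on the tool from outside, world axes, zero at the start; "ft_torque": the same for the moment, N m; "gripper_width": finger opening in m.
Only numpy, scipy, OpenCV 4.12 (cv2) and the standard library are available. Lean on these libraries where they do the work, as an engineer would, in place of code of your own. Each camera call takes 0.05 s, during which the arm holds its last target.

## Task

The four things on this clinic bench stand on each other's stations. Put each upright on the middle of its own: the steel weight on the balance, the flask on the stirrer, the square jar on the slotted drain stand and the tube block in the fenced dock, parking things on the free cork mat when you need room. Set everything down gently without dropping or tipping it, and leave the little amber dropper bottle standing where it is.

Things in the scene. Friction and masses are not known exactly. Their poses are not given: they have to be found in the camera images.
- weight: Origin: centre of its underside; z axis up. Polished steel calibration weight, about 0.5 kg: upright cylinder 40 mm in diameter and 42 mm high, then a neck 16 mm thick and a round knob 24 mm in diameter from 58 to 66 mm (its top). At the start it stands on the drain stand or in the dock.
- flask: Origin: centre of its underside; z axis up. Stoppered conical flask of green glass, about 0.13 kg: 64 mm in diameter at the base, tapering to a straight neck 27 mm in diameter between 50 and 80 mm height, a lip 32 mm wide from 80 to 84 mm, a dark stopper up to 94 mm. Grip it by the neck, at about 65 mm. Starts on the drain stand or in the dock.
- jar: Origin: centre of its underside; z axis up. Square glass staining jar, about 0.2 kg: body 44 x 44 mm and 56 mm high, sides along its x and y axes, under a black square lid 50 x 50 mm from 56 to 70 mm height; white slide holder seen inside. Body and lid are one piece; it can be gripped across two facing sides, at body or lid. At the start it stands on the balance or on the stirrer.
- tube_block: Origin: centre of its underside; z axis up. White plastic block with two grey-capped tubes standing in it, one rigid piece, about 0.16 kg: 34 mm along its x, 62 mm along its y, 44 mm high; the caps, 16 mm in diameter, stand 16 mm to either side of its middle along y and reach 64 mm height. Grip it across its 34 mm width (its x). Starts on the balance or stirrer.
- balance: Fixed to the bench. Origin: centre of its underside, exactly below the middle of the seat; x axis points away from its front, z up. Small white weighing balance, 115 x 100 mm (x -65 to +50 mm), with a square steel pan 88 mm wide and a dark display and two buttons along its front edge (-x). The flat pan top is the seat, 30 mm above the bench. Own place of the weight.
- stirrer: Fixed to the bench. Origin: centre of its underside, exactly below the middle of the seat; x axis points away from its front, z up. Small grey magnetic stirrer, 115 x 100 mm (x -65 to +50 mm), with a round white plate 92 mm in diameter and a small black knob at one front corner. The flat plate top is the seat, 30 mm above the bench. Own place of the flask.
- drain_stand: Fixed to the bench. Origin: centre of its underside, exactly below the middle of the seat; x axis points away from its front, z up. Steel drain stand 100 x 100 mm on four thin legs, its flat top marked by seven parallel dark slots; the top is the seat, 30 mm above the bench. Own place of the square jar.
- dock: Fixed to the bench. Origin: centre of its underside, exactly below the middle of the seat; x axis points away from its front, z up. Grey loading dock 110 x 110 mm with a low black fence, 6 mm high and 6 mm thick, round three sides (open towards -x). Its flat floor, 98 mm wide between the fences, is the seat, 30 mm above the bench. Own place of the tube block; any turn will do.
- cork_mat: Round cork mat, 94 mm in diameter and 6 mm thick, fixed to the bench, empty at the start: the free spot. Origin: centre of its underside on the bench; its top is 6 mm above that.
- dropper: Small amber glass dropper bottle, 28 mm in diameter, 66 mm high with its rubber bulb, loose on the bench between the stations. A bystander: leave it standing. Origin: centre of its underside.
There are look-alikes about, which are no part of the job. Leave any green look-alike of the balance alone. What is shaped like the weight but red is not meant.

How it is judged:
At the end, for the whole second after the job is handed in: Weight on the balance, flask on the stirrer, jar on the drain stand, tube block in the dock: each within 12 mm of the seat's middle, standing on it (height within 4 mm), upright within 0.1 rad, released, at rest; the dropper bottle upright (0.2 rad), within 20 mm of its start (horizontal distance between weight and balance below 0.012 m and z of weight in the frame of balance between 0.026 and 0.035 m and angle between each of weight, flask, jar, tube_block's own z axis and vertical below 0.1 rad and linear speed of each of weight, flask, jar, tube_block below 0.02 m/s and horizontal distance between flask and stirrer below 0.012 m and z of flask in the frame of stirrer between 0.026 and 0.035 m and horizontal distance between jar and drain_stand below 0.012 m and z of jar in the frame of drain_stand between 0.026 and 0.035 m and horizontal distance between tube_block and dock below 0.012 m and z of tube_block in the frame of dock between 0.026 and 0.035 m and distance of dropper from where it was at the start of the episode below 0.02 m and angle between dropper's own z axis and vertical below 0.2 rad); the robot touches nothing.
It fails at once if the amber dropper bottle is knocked over or pushed away (angle between dropper's own z axis and vertical above 0.5 rad or distance of dropper from where it was at the start of the episode above 0.04 m).
It fails at once if the weight is dropped (falls free by more than about 2 cm) or tipped over ((contact force between the fingers and weight below 0.02 N and linear speed of weight above 0.65 m/s) or angle between weight's own z axis and vertical above 0.7 rad).
It fails at once if the flask is dropped (falls free by more than about 2 cm) or tipped over ((contact force between the fingers and flask below 0.02 N and linear speed of flask above 0.65 m/s) or angle between flask's own z axis and vertical above 0.7 rad).
It fails at once if the jar is dropped (falls free by more than about 2 cm) or tipped over ((contact force between the fingers and jar below 0.02 N and linear speed of jar above 0.65 m/s) or angle between jar's own z axis and vertical above 0.7 rad).
It fails at once if the tube block is dropped (falls free by more than about 2 cm) or tipped over ((contact force between the fingers and tube_block below 0.02 N and linear speed of tube_block above 0.65 m/s) or angle between tube_block's own z axis and vertical above 0.7 rad).
It also fails if it takes over 128 s, if anything falls off the work surface, if the arm or the gripper's body presses on something with over 40 N, if the wrist force passes 120 N, or if a joint passes its speed limit or range.

## Working session

There is one attempt and no reset: what is moved stays moved. The work goes in short steps, each a Python script; the robot and the scene stay as the last script left them, time stands still between calls to the robot, and variables do not carry over. Pictures are saved under pics/ and viewed, and the job is handed in when it is done.

```bash
ls; mkdir -p pics; python3 - <<'E'
from workcell import bot, hand, kinematics, get_obs, vision
import cv2, numpy as np
for n in ("scene","side","wrist"):
    c=vision.read_camera(n); cv2.imwrite(f"pics/a_{n}.png",c["frame"][:,:,::-1]); print(n,c["intrinsics"].tolist(),np.round(c["view"],4).tolist())
o=get_obs(); print(o, bot.tcp_to_tips)
E
```

```text
pics
scene [[472.5119046872831, 0.0, 320.1693230108161], [0.0, 472.5119046872831, 231.9454142247723], [0.0, 0.0, 1.0]] [[-0.4701, 0.8825, -0.0142, 0.1449], [0.5925, 0.3037, -0.7461, -0.272], [-0.6542, -0.3592, -0.6657, 1.2662], [0.0, 0.0, 0.0, 1.0]]
side [[469.96548936616864, 0.0, 323.99181612807325], [0.0, 469.96548936616864, 241.48298778050483], [0.0, 0.0, 1.0]] [[0.9134, -0.4069, -0.0097, -0.417], [-0.3134, -0.6881, -0.6545, 0.271], [0.2597, 0.6009, -0.756, 0.8751], [0.0, 0.0, 0.0, 1.0]]
wrist [[371.64829954431775, 0.0, 312.0216877681911], [0.0, 371.64829954431775, 233.87590858165962], [0.0, 0.0, 1.0]] [[0.3311, 0.9436, -0.0015, -0.6238], [0.8942, -0.3133, 0.3197, -0.04], [0.3012, -0.1072, -0.9475, 0.3801], [0.0, 0.0, 0.0, 1.0]]
{'time_s': 0.15, 'joint_pos': array([ 1.23163420e+00,  3.53505385e-01,  1.63397312e+00, -7.77913607e-06,
        1.15521463e+00, -2.37175376e-03]), 'joint_vel': array([-1.95527055e-04, -2.96102981e-03, -2.02810919e-03, -7.07380243e-04,
        7.80955020e-04,  2.97809546e-05]), 'joint_efforts': array([ 4.25095068e-04, -6.05638719e+01, -3.42341459e+01,  1.35373234e-04,
        6.08613831e-03,  4.56990290e-05]), 'position': array([0.20640378, 0.5895556 , 0.24771974]), 'orientation': array([ 0.69748869, -0.11857394,  0.11844666, -0.69672099]), 'wrist_force': array([-0.45873704,  0.03776528, -0.82285642]), 'ft_torque': array([-0.02905468,  0.01553761,  0.00918742]), 'gripper_width': 0.08539679777775497} 0.017
```

View pics/a_scene.png

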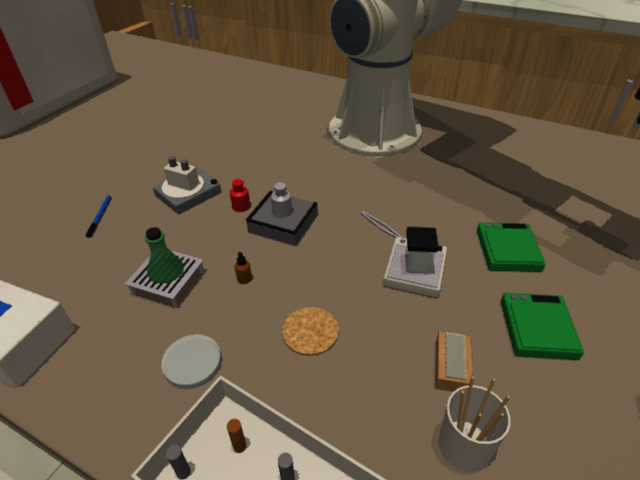

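View pics/a_side.png

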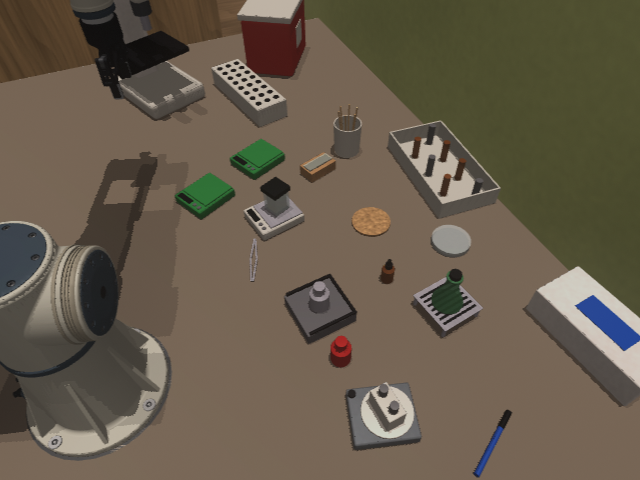

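View pics/a_wrist.png

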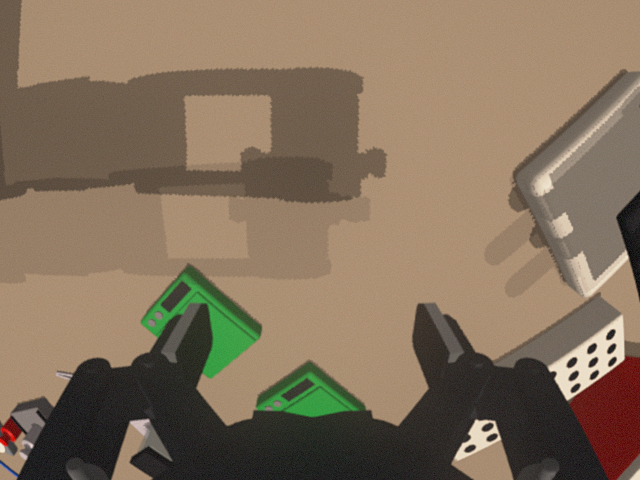

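The scene camera (640x480) shows these:
- Weight on the dock at (282,203), with the red look-alike at (240,196).
- Flask on the drain stand at (163,258).
- Jar on the balance at (420,252), with green balance look-alikes at (512,247) and (541,324).
- Tube block on the stirrer at (182,175).
- Cork mat at (310,330), with a pale dish look-alike at (191,360).
- Dropper at (243,268), with other brown vials in the tray at (236,435).

Next I'll take close crops to check these choices.

```bash
cat > h.py <<'E'
import numpy as np, cv2
from workcell import bot, hand, kinematics, get_obs, vision
CAL={}
def cam(n):
    c=vision.read_camera(n); return c["frame"].copy(),c["intrinsics"],c["view"]
def ray(K,V,uv):
    d=np.array([(uv[0]-K[0,2])/K[0,0],(uv[1]-K[1,2])/K[1,1],1.]); R=V[:3,:3]; return -R.T@V[:3,3], R.T@d
def onz(K,V,uv,z):
    o,d=ray(K,V,uv); return o+d*(z-o[2])/d[2]
def proj(K,V,p):
    q=V[:3,:3]@np.asarray(p)+V[:3,3]; return K[0,0]*q[0]/q[2]+K[0,2],K[1,1]*q[1]/q[2]+K[1,2]
E
python3 - <<'E'
import cv2,numpy as np
s=cv2.imread('pics/a_scene.png'); d=cv2.imread('pics/a_side.png')
a=cv2.resize(s[150:310,120:330],(800,600),interpolation=cv2.INTER_CUBIC)
cv2.imwrite('pics/b_scene1.png',a)
cv2.imwrite('pics/b_scene2.png',cv2.resize(s[215:355,270:450],(771,600),interpolation=cv2.INTER_CUBIC))
cv2.imwrite('pics/b_side1.png',cv2.resize(d[240:450,280:490],(600,600),interpolation=cv2.INTER_CUBIC))
cv2.imwrite('pics/b_side2.png',cv2.resize(d[165:265,230:400],(800,471),interpolation=cv2.INTER_CUBIC))
E
```

```text
(no output)
```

View pics/b_scene1.png

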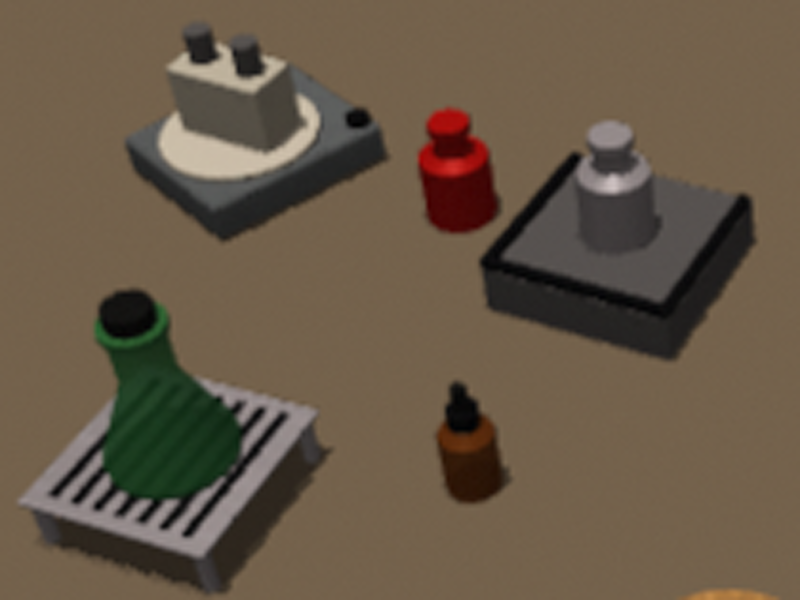

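View pics/b_scene2.png

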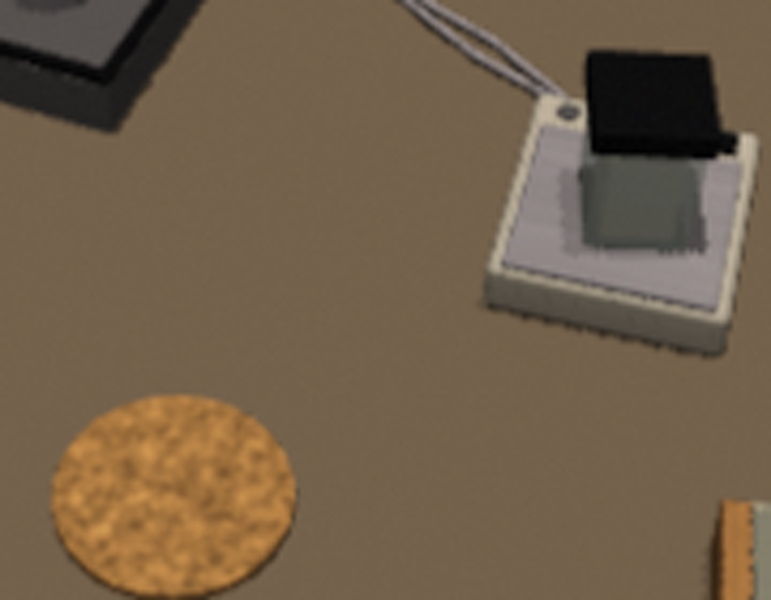

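View pics/b_side1.png

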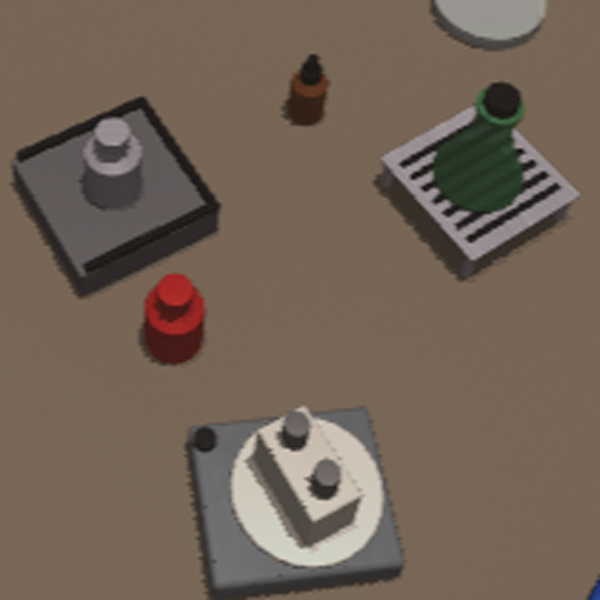

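View pics/b_side2.png

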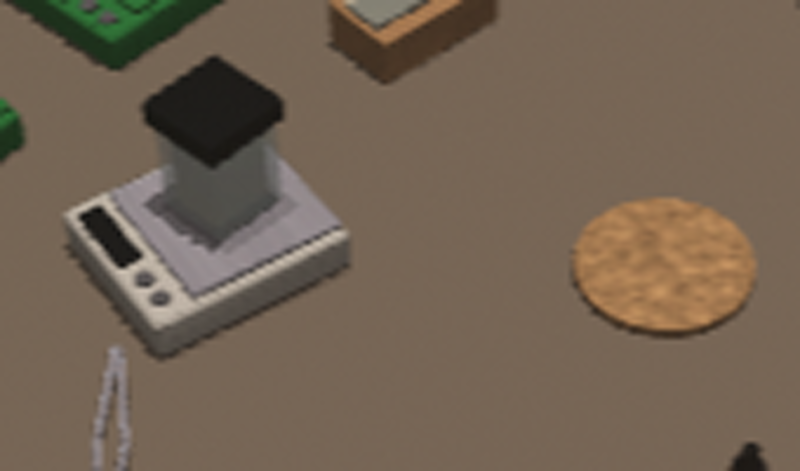

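```bash
cat > m.py <<'E'
from h import *
from scipy.optimize import least_squares
C={n:cam(n) for n in("scene","side")}
def cv(t,p):
    x0,y0,sx,sy={'a':(120,150,.2625,.26667),'b':(270,215,.23346,.23333),'s':(280,240,.35,.35),'t':(230,165,.2125,.21231)}[t]
    return x0+(p[0]+.5)*sx-.5,y0+(p[1]+.5)*sy-.5
def P(t,p,z):
    c=C['scene' if t in'ab' else 'side']; return onz(c[1],c[2],cv(t,p),z)
def show(n,t,pts,z):
    q=np.array([P(t,p,z)[:2] for p in pts]); print(n,t,np.round(q,4).tolist(),'mean',np.round(q.mean(0),4),
      'edges',np.round(np.linalg.norm(np.diff(np.vstack([q,q[:1]]),axis=0),axis=1),3)); return q
show('dock','a',[(575,155),(483,263),(668,308),(748,197)],.036)
show('dock','s',[(17,157),(143,98),(217,207),(85,268)],.036)
show('drain diag','a',[(22,500),(317,410)],.03); show('drain3','a',[(22,500),(203,555),(317,410)],.03)
show('drain diag','s',[(382,158),(578,195)],.03); show('drain3','s',[(382,158),(470,247),(578,195)],.03)
show('pan','b',[(540,128),(502,267),(718,312),(742,165)],.03)
show('pan','t',[(110,193),(195,295),(350,230),(280,160)],.03)
for t,pts in(('a',[(160,140),(170,165),(200,178),(240,172),(285,155),(312,132),(320,108)]),('s',[(232,490),(240,520),(265,550),(300,565),(345,558),(375,525),(383,490),(372,455),(345,425)])):
    q=np.array([P(t,p,.03)[:2] for p in pts]); r=least_squares(lambda x:np.linalg.norm(q-x[:2],axis=1)-x[2],[*q.mean(0),.046]); print('plate',t,r.x,np.abs(r.fun).max())
show('weight','a',[(610,132)],.096);show('weight','s',[(113,130)],.096)
show('flask','a',[(130,308)],.124);show('flask','s',[(502,97)],.124)
show('jar','b',[(585,55),(710,57),(718,133),(592,137)],.1);show('jar','t',[(213,57),(283,105),(212,150),(143,110)],.1)
show('caps','a',[(199,30),(244,42)],.094);show('caps','s',[(296,420),(326,468)],.094)
show('drop','a',[(457,388)],.066);show('drop','s',[(312,62)],.066)
show('red','a',[(448,122)],.066);show('red','s',[(175,288)],.066)
for n in C:
    f,K,V=C[n]; h=cv2.cvtColor(f,cv2.COLOR_RGB2HSV); m=cv2.inRange(h,(8,120,110),(22,255,255)); k,l,st,ce=cv2.connectedComponentsWithStats(m)
    i=1+np.argmax(st[1:,4]); print('cork',n,st[i],onz(K,V,ce[i],.006))
E
python3 m.py
```

```text
dock a [[0.3943, -0.0738], [0.4969, -0.0653], [0.4838, 0.039], [0.3842, 0.0312]] mean [ 0.4398 -0.0172] edges [0.103 0.105 0.1   0.106]
dock s [[0.3828, 0.0269], [0.487, 0.0376], [0.4946, -0.0698], [0.3923, -0.0762]] mean [ 0.4392 -0.0204] edges [0.105 0.108 0.103 0.104]
drain diag a [[0.7299, -0.1609], [0.6204, -0.0775]] mean [ 0.6752 -0.1192] edges [0.138 0.138]
drain3 a [[0.7299, -0.1609], [0.7174, -0.0641], [0.6204, -0.0775]] mean [ 0.6892 -0.1008] edges [0.098 0.098 0.138]
drain diag s [[0.6232, -0.0785], [0.7322, -0.1624]] mean [ 0.6777 -0.1204] edges [0.138 0.138]
drain3 s [[0.6232, -0.0785], [0.6398, -0.1665], [0.7322, -0.1624]] mean [ 0.6651 -0.1358] edges [0.09  0.093 0.138]
pan b [[0.4226, 0.2226], [0.5074, 0.239], [0.4907, 0.3247], [0.4048, 0.3081]] mean [0.4564 0.2736] edges [0.086 0.087 0.087 0.087]
pan t [[0.4049, 0.3077], [0.4206, 0.222], [0.5076, 0.2315], [0.4937, 0.294]] mean [0.4567 0.2638] edges [0.087 0.087 0.064 0.09 ]
plate a [ 0.45390618 -0.26881591  0.04611518] 0.0037650668808646634
plate s [ 0.45753425 -0.26562958  0.04612718] 0.0010884989563110792
weight a 
[... 366 characters left out ...]
0.048]
jar t [[0.4678, 0.3071], [0.4869, 0.2596], [0.4443, 0.2442], [0.4233, 0.2848]] mean [0.4556 0.2739] edges [0.051 0.045 0.046 0.05 ]
caps a [[0.4533, -0.2796], [0.4515, -0.2487]] mean [ 0.4524 -0.2641] edges [0.031 0.031]
caps s [[0.4533, -0.2488], [0.4551, -0.2804]] mean [ 0.4542 -0.2646] edges [0.032 0.032]
drop a [[0.605, -0.0006]] mean [ 6.05e-01 -6.00e-04] edges [0.]
drop s [[0.6034, -0.004]] mean [ 0.6034 -0.004 ] edges [0.]
red a [[0.4329, -0.1285]] mean [ 0.4329 -0.1285] edges [0.]
red s [[0.4334, -0.1296]] mean [ 0.4334 -0.1296] edges [0.]
cork scene [ 282  307   57   47 2116] [0.6538093  0.16506478 0.006     ]
cork side [352 207  38  28 837] [0.65306137 0.16369168 0.006     ]
```

Measured positions agree between the two views to about 2–4 mm, and the sizes match: pan 87 mm, drain diagonal 138 mm, plate radius 46 mm, caps 32 mm apart. Before moving, I'll check IK for the planned poses.

```bash
cat >> h.py <<'E'
from scipy.spatial.transform import Rotation as Ro
ST=dict(dock=(.4395,-.019,.03),drain=(.6765,-.1198,.03),balance=(.4565,.2735,.03),stirrer=(.4557,-.2672,.03),cork=(.6535,.1645,.006))
OB=dict(weight=(.4368,-.0201,.03),flask=(.6748,-.1178,.03),jar=(.4564,.275,.03),block=(.4533,-.2644,.03))
ZUP=.22
def quat(th):
    c,s=np.cos(th),np.sin(th); return Ro.from_matrix(np.array([[s,0,c],[-c,0,s],[0,-1,0]])).as_quat()
def best(p,th):
    B=None
    for t in (th,th+np.pi):
        q=kinematics.solve_ik(p,quat(t))
        if q is not None:
            c=abs(q[5])
            if B is None or c<B[0]: B=(c,t,q)
    return B
def go(p,th):
    """above p at ZUP by a joint move"""
    b=best([p[0],p[1],ZUP],th); bot.reach([p[0],p[1],ZUP],quat(b[1])); return b[1]
def st(msg=''):
    o=get_obs(); print(msg,'t',round(o['time_s'],2),'tcp',np.round(o['position'],4),'F',np.round(o['wrist_force'],2),'w',round(o['gripper_width'],4)); return o
def pick(p,h,th,opn,N):
    """p underside position, h TCP height over it"""
    hand.move_gripper(opn); t=go(p,th); st('above')
    bot.servo_line([p[0],p[1],p[2]+h+.05],velocity=.15)
    bot.servo_line([p[0],p[1],p[2]+h],velocity=.06)
    st('down'); hand.move_gripper(0.,N); st('grip')
    bot.servo_line([p[0],p[1],p[2]+h+.02],velocity=.05)
    bot.servo_line([p[0],p[1],ZUP],velocity=.15); st('lifted'); return t
def place(p,h,opn,quatn=None,dz=.0007):
    bot.servo_line([p[0],p[1],ZUP],ori=quatn,velocity=.2); bot.dwell(.2); a=st('over')
    bot.servo_line([p[0],p[1],p[2]+h+.03],velocity=.13)
    bot.servo_line([p[0],p[1],p[2]+h+dz],velocity=.03); bot.dwell(.2)
    st('down'); hand.move_gripper(opn); st('open')
    bot.servo_line([p[0],p[1],p[2]+h+.04],velocity=.06)
    bot.servo_line([p[0],p[1],ZUP],velocity=.2)
E
python3 - <<'E'
from h import *
o=get_obs(); print(Ro.from_quat(o['orientation']).as_matrix().round(2))
for n,p,th in [('weight',OB['weight'],0),('cork',ST['cork'],0),('block',OB['block'],.057),('dock',ST['dock'],.057),('flask',OB['flask'],0),('flask90',OB['flask'],np.pi/2),('stirrer',ST['stirrer'],0),('stirrer90',ST['stirrer'],np.pi/2),('jar',OB['jar'],.39),('jarB',OB['jar'],.39+np.pi/2),('drain',ST['drain'],.39),('drainB',ST['drain'],.39+np.pi/2),('balance',ST['balance'],0)]:
    for t in(th,th+np.pi):
        q=[kinematics.solve_ik([p[0],p[1],z],quat(t)) for z in(.06,.22)]
        print(n,round(t,2),*[None if x is None else np.round(x,2).tolist() for x in q])
E
```

```text
[[ 0.94 -0.    0.33]
 [-0.33 -0.    0.94]
 [-0.   -1.   -0.  ]]
weight 0 [-0.05, 0.36, 2.17, -0.0, 0.61, -0.05] [-0.05, 0.09, 2.05, -0.0, 1.01, -0.05]
weight 3.14 None None
cork 0 [0.24, 0.63, 1.65, -0.0, 0.86, 0.24] [0.24, 0.45, 1.55, -0.0, 1.14, 0.24]
cork 3.14 [0.24, 0.63, 1.65, -0.0, 0.86, -2.9] [0.24, 0.45, 1.55, -0.0, 1.14, -2.9]
block 0.06 [-0.53, 0.46, 1.98, -0.0, 0.7, -0.59] [-0.53, 0.23, 1.88, -0.0, 1.04, -0.59]
block 3.2 [-0.53, 0.46, 1.98, -0.0, 0.7, 2.55] [-0.53, 0.23, 1.88, -0.0, 1.04, 2.55]
dock 0.06 [-0.05, 0.37, 2.16, -0.0, 0.61, -0.1] [-0.05, 0.09, 2.04, -0.0, 1.01, -0.1]
dock 3.2 None None
flask 0 [-0.18, 0.65, 1.62, -0.0, 0.88, -0.18] [-0.18, 0.47, 1.52, -0.0, 1.15, -0.18]
flask 3.14 [-0.18, 0.65, 1.62, -0.0, 0.88, 2.97] [-0.18, 0.47, 1.52, -0.0, 1.15, 2.97]
flask90 1.57 [-0.18, 0.65, 1.62, -0.0, 0.88, -1.75] [-0.18, 0.47, 1.52, -0.0, 1.15, -1.75]
flask90 4.71 [-0.18, 0.65, 1.62, -0.0, 0.88, 1.4] [-0.18, 0.47, 1.52, -0.0, 1.15, 1.4]
stirrer 0 [-0.53, 0.47, 1.98, -0.0, 0.7, -0.53] [-0.53, 0.23, 1.87, -0.0, 1.04, -0.53]
stirrer 3.14 [-0.53, 0.47, 1.98, -0.0, 0.7, 2.
[... 374 characters left out ...]
 1.04, -2.99]
jarB 1.96 [0.54, 0.47, 1.97, -0.0, 0.7, -1.42] [0.54, 0.24, 1.86, -0.0, 1.04, -1.42]
jarB 5.1 [0.54, 0.47, 1.97, -0.0, 0.7, 1.72] [0.54, 0.24, 1.86, -0.0, 1.04, 1.72]
drain 0.39 [-0.18, 0.65, 1.61, -0.0, 0.88, -0.57] [-0.18, 0.47, 1.52, -0.0, 1.15, -0.57]
drain 3.53 [-0.18, 0.65, 1.61, -0.0, 0.88, 2.57] [-0.18, 0.47, 1.52, -0.0, 1.15, 2.57]
drainB 1.96 [-0.18, 0.65, 1.61, -0.0, 0.88, -2.14] [-0.18, 0.47, 1.52, -0.0, 1.15, -2.14]
drainB 5.1 [-0.18, 0.65, 1.61, -0.0, 0.88, 1.0] [-0.18, 0.47, 1.52, -0.0, 1.15, 1.0]
balance 0 [0.54, 0.47, 1.97, -0.0, 0.7, 0.54] [0.54, 0.24, 1.86, -0.0, 1.04, 0.54]
balance 3.14 [0.54, 0.47, 1.97, -0.0, 0.7, -2.6] [0.54, 0.24, 1.86, -0.0, 1.04, -2.6]
```

```bash
python3 - <<'E'
from h import *
pick(OB['weight'],.023,0,.065,60)
f,K,V=cam('side'); cv2.imwrite('pics/c_side.png',f[150:400,220:500,::-1].repeat(2,0).repeat(2,1))
E
```

```text
above t 2.92 tcp [ 0.4371 -0.0196  0.22  ] F [ 0.65 -0.13 -0.95] w 0.065
down t 4.83 tcp [ 0.437  -0.0201  0.0531] F [ 1.16 -0.05 -0.03] w 0.0652
grip t 5.18 tcp [ 0.437  -0.0201  0.0535] F [-1.34 -0.37  5.84] w 0.0385
lifted t 6.87 tcp [ 0.4361 -0.0201  0.2191] F [ 0.68 -0.08 -4.03] w 0.0388
```

View pics/c_side.png

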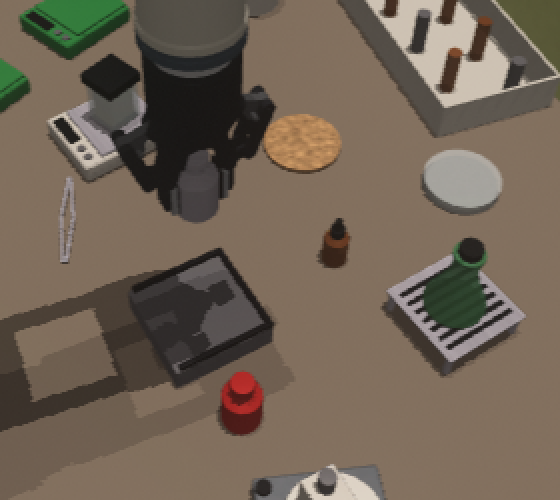

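The weight hangs upright in the jaws at crop pixel (198,190). The dock is empty and the mat at (302,140) is free. Next, put the weight on the mat.

```bash
python3 - <<'E'
from h import *
place(ST['cork'],.0235,.065)
pick(OB['block'],.028,.057,.06,40)
f,K,V=cam('side'); cv2.imwrite('pics/d_side.png',f[150:450,220:500,::-1].repeat(2,0).repeat(2,1))
E
```

```text
over t 8.69 tcp [0.6533 0.1641 0.2203] F [-0.01 -0.   -4.  ] w 0.0386
down t 11.4 tcp [0.6536 0.1645 0.0304] F [-0.21 -0.17 -3.8 ] w 0.0386
open t 11.78 tcp [0.6538 0.1646 0.0305] F [ 0.27 -0.35  0.61] w 0.0651
above t 15.43 tcp [ 0.454  -0.264   0.2201] F [ 0.49 -1.75 -0.42] w 0.0601
down t 17.32 tcp [ 0.4535 -0.2645  0.0582] F [ 0.23  0.3  -0.31] w 0.0599
grip t 17.67 tcp [ 0.4536 -0.2646  0.0585] F [0.05 0.51 6.49] w 0.0335
lifted t 19.32 tcp [ 0.4528 -0.2641  0.2191] F [ 0.14  0.35 -1.88] w 0.0336
```

View pics/d_side.png

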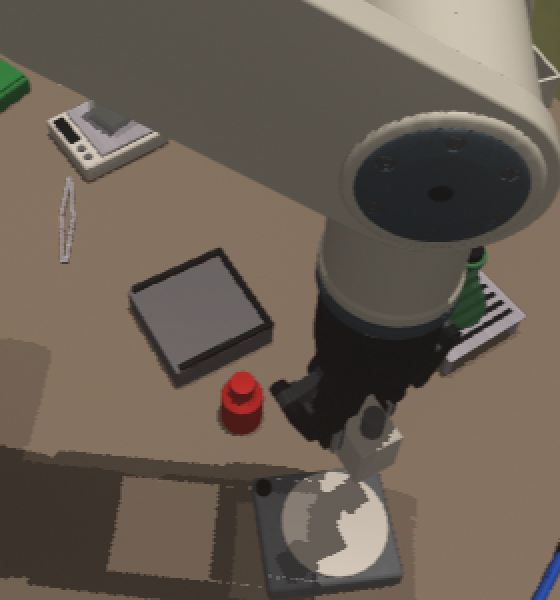

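The block is held level at crop pixel (370,440), and the stirrer plate and dock are both clear. I'll place it in the dock and then check.

```bash
python3 - <<'E'
from h import *
place(ST['dock'],.0285,.055)
t=go(OB['flask'],0); st()
f,K,V=cam('side'); cv2.imwrite('pics/e_side.png',f[150:450,220:500,::-1].repeat(2,0).repeat(2,1))
f2,K2,V2=cam('scene'); cv2.imwrite('pics/e_scene.png',f2[:,:,::-1]); cv2.imwrite('pics/e_scene2.png',f2[130:330,120:380,::-1].repeat(3,0).repeat(3,1))
for n,f,K,V in(('side',f,K,V),('scene',f2,K2,V2)):
    h=cv2.cvtColor(f,cv2.COLOR_RGB2HSV)
    u,v=map(int,proj(K,V,ST['stirrer'])); g=np.zeros(f.shape[:2],np.uint8); g[v-35:v+35,u-45:u+45]=1
    m=(f.min(2)>130).astype(np.uint8)*g
    k,l,s,c=cv2.connectedComponentsWithStats(m); i=1+np.argmax(s[1:,4])
    ct=max(cv2.findContours((l==i).astype(np.uint8),cv2.RETR_EXTERNAL,cv2.CHAIN_APPROX_NONE)[0],key=len)
    e=cv2.fitEllipse(cv2.convexHull(ct)); print('stirrer',n,s[i],onz(K,V,e[0],.03))
E
```

```text
over t 20.94 tcp [ 0.4395 -0.0196  0.2199] F [ 0.26  0.12 -0.56] w 0.0334
down t 23.43 tcp [ 0.4396 -0.019   0.0594] F [ 0.03  0.21 -1.61] w 0.0333
open t 23.77 tcp [ 0.4396 -0.019   0.0593] F [ 0.2  -0.49 -0.54] w 0.055
 t 26.33 tcp [ 0.6736 -0.1172  0.219 ] F [-0.32 -0.09 -0.2 ] w 0.0553
stirrer side [ 360  386   55   53 2232] [ 0.45613958 -0.26826979  0.03      ]
stirrer scene [161 173  43  25 791] [ 0.45696812 -0.26526633  0.03      ]
```

View pics/e_scene2.png

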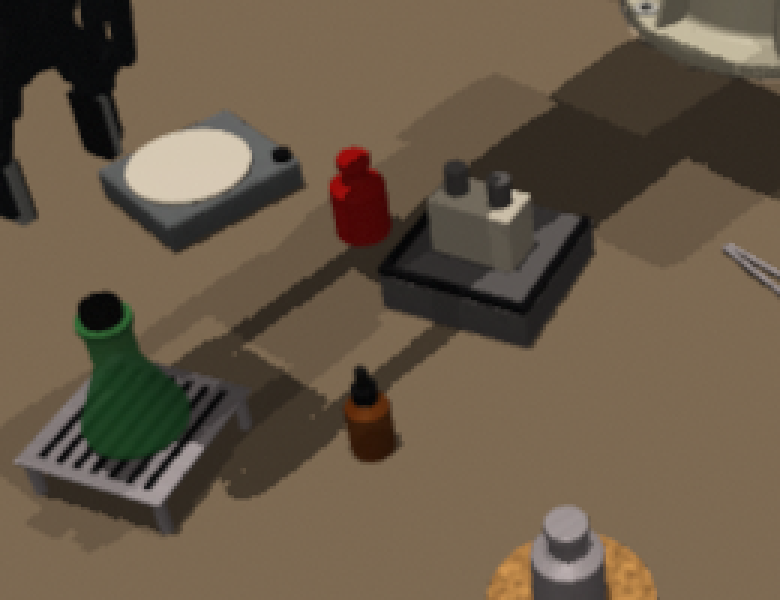

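View pics/e_side.png

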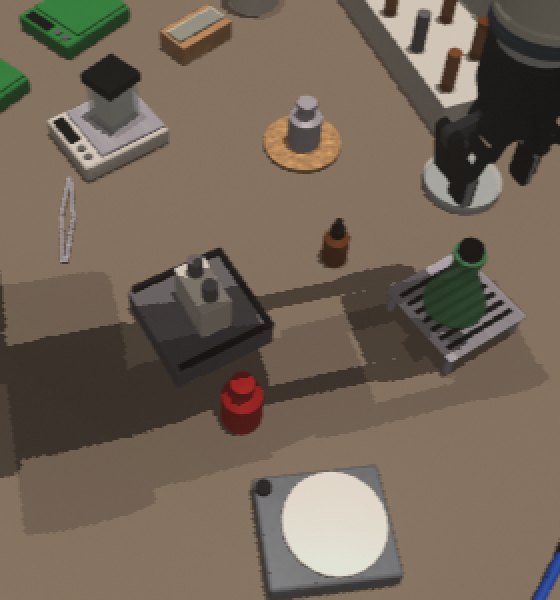

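The block stands in the middle of the dock, the weight on the mat (side crop (305,125)), and the dropper is untouched at (335,245). The plate refit gives (0.4565,-0.267), in agreement with before. Next is the flask.

```bash
python3 - <<'E'
from h import *
pick(OB['flask'],.0645,0,.055,30)
f,K,V=cam('side'); cv2.imwrite('pics/f_side.png',f[150:400,220:500,::-1].repeat(2,0).repeat(2,1))
f,K,V=cam('scene'); cv2.imwrite('pics/f_scene.png',f[100:300,50:330,::-1].repeat(2,0).repeat(2,1))
E
```

```text
above t 26.9 tcp [ 0.6747 -0.1178  0.2202] F [ 1.1   0.16 -0.2 ] w 0.0548
down t 28.53 tcp [ 0.6751 -0.1178  0.0949] F [ 0.36 -0.3   0.19] w 0.0551
grip t 28.88 tcp [ 0.6751 -0.1179  0.0951] F [-0.89  0.16  3.59] w 0.0302
lifted t 30.28 tcp [ 0.6742 -0.1177  0.2189] F [-0.41  0.98 -2.01] w 0.0298
```

View pics/f_side.png

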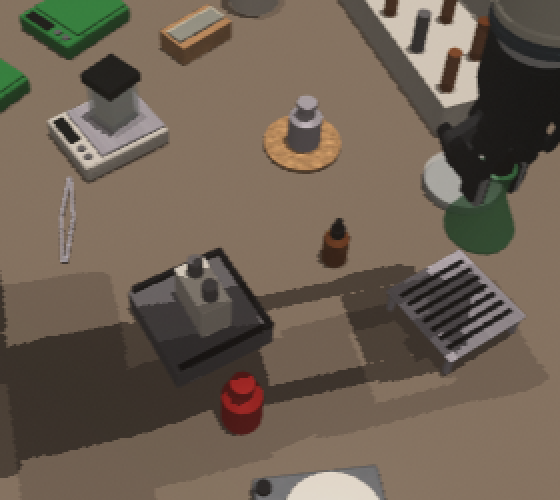

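View pics/f_scene.png

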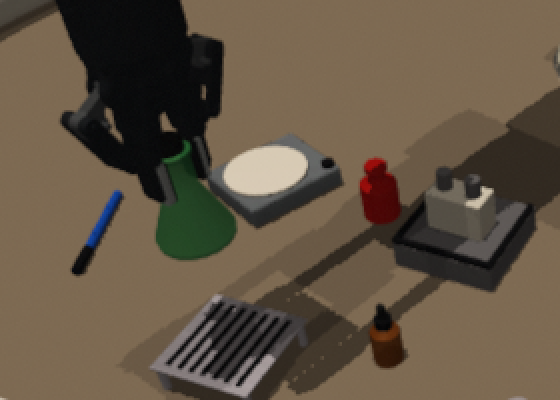

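The flask is lifted and looks upright, at scene crop (190,210), but the width reads 30 mm on a 27 mm neck. The pads are probably partly on the shoulder or lip. I'll set it down in small steps with a force guard.

```bash
cat >> h.py <<'E'
def place2(p,h,opn,up=.006):
    bot.servo_line([p[0],p[1],ZUP],velocity=.18); bot.dwell(.3); st('over')
    bot.servo_line([p[0],p[1],p[2]+h+.03],velocity=.13)
    bot.servo_line([p[0],p[1],p[2]+h+up],velocity=.03); bot.dwell(.25)
    f0=np.mean([get_obs()['wrist_force'][2] for _ in range(3)]); z=up
    while z>-.003:
        z-=.001; bot.servo_line([p[0],p[1],p[2]+h+z],velocity=.015); bot.dwell(.1)
        f=get_obs()['wrist_force'][2]; 
        if f-f0>1.5: break
    print('touch at dz',round(z,4),'dF',round(f-f0,2)); st('down')
    hand.move_gripper(opn); st('open')
    bot.servo_line([p[0],p[1],p[2]+h+.045],velocity=.06)
    bot.servo_line([p[0],p[1],ZUP],velocity=.2)
E
python3 - <<'E'
from h import *
ST['stirrer']=(.4563,-.267,.03)
place2(ST['stirrer'],.0645,.05)
go(OB['jar'],.39); st()
f,K,V=cam('side'); cv2.imwrite('pics/g_side.png',f[150:450,220:500,::-1].repeat(2,0).repeat(2,1))
f,K,V=cam('scene'); cv2.imwrite('pics/g_scene.png',f[100:300,50:330,::-1].repeat(2,0).repeat(2,1))
E
```

```text
over t 32.3 tcp [ 0.4565 -0.2668  0.2199] F [-0.28  0.49 -1.34] w 0.03
touch at dz 0.0 dF 7.85
down t 36.48 tcp [ 0.4563 -0.2671  0.095 ] F [-1.69  0.13  6.92] w 0.0305
open t 36.81 tcp [ 0.4564 -0.267   0.0945] F [-0.51  0.35 -0.45] w 0.05
 t 40.22 tcp [0.4568 0.2743 0.2199] F [ 0.27  0.79 -0.56] w 0.0499
```

View pics/g_side.png

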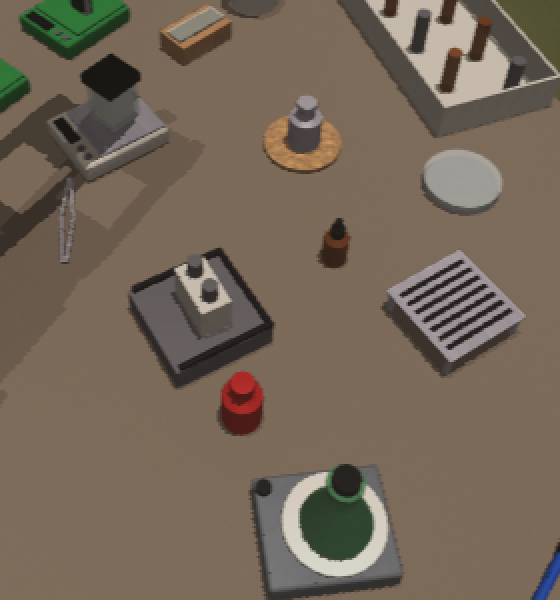

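View pics/g_scene.png

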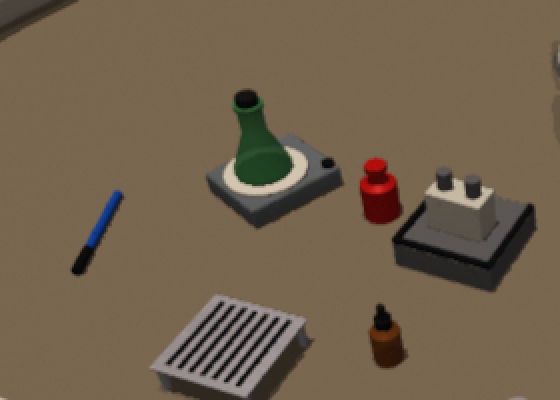

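The flask stands centred on the stirrer plate (side crop (337,522)), and the drain stand is empty. Jar next, gripped at the lid. I'll also recheck the drain centre from all its visible corners.

```bash
python3 - <<'E'
from h import *
C={n:cam(n) for n in('side','scene')}
for n,o,pts in(('side',(220,150),[(388,295),(460,252),(524,315),(450,360)]),('scene',(50,100),[(153,367),(220,297),(306,321),(244,393)])):
    q=np.array([onz(*C[n][1:],(o[0]+x/2,o[1]+y/2),.03)[:2] for x,y in pts]); print(n,q.mean(0).round(4),np.linalg.norm(np.diff(q,axis=0),axis=1).round(3), ((q[0]+q[2])/2).round(4),((q[1]+q[3])/2).round(4))
pick(OB['jar'],.061,.385,.075,40)
f,K,V=cam('side'); cv2.imwrite('pics/h_side.png',f[100:350,200:480,::-1].repeat(2,0).repeat(2,1))
f,K,V=cam('scene'); cv2.imwrite('pics/h_scene.png',f[150:350,300:520,::-1].repeat(2,0).repeat(2,1))
E
```

```text
side [ 0.6774 -0.1223] [0.099 0.094 0.097] [ 0.677 -0.123] [ 0.6777 -0.1216]
scene [ 0.6762 -0.1169] [0.095 0.093 0.093] [ 0.6767 -0.1165] [ 0.6757 -0.1173]
above t 41.03 tcp [0.4564 0.275  0.22  ] F [ 0.7   0.41 -0.01] w 0.075
down t 42.69 tcp [0.4566 0.2751 0.0912] F [-1.26  0.33 -0.8 ] w 0.0749
grip t 43.04 tcp [0.4566 0.2751 0.0916] F [-2.17 -0.87  6.13] w 0.0495
lifted t 44.47 tcp [0.4558 0.2747 0.2191] F [-0.27 -0.05 -2.19] w 0.0497
```

View pics/h_side.png

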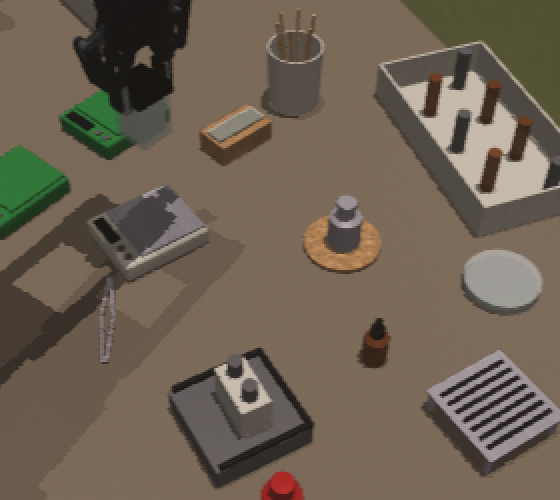

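View pics/h_scene.png

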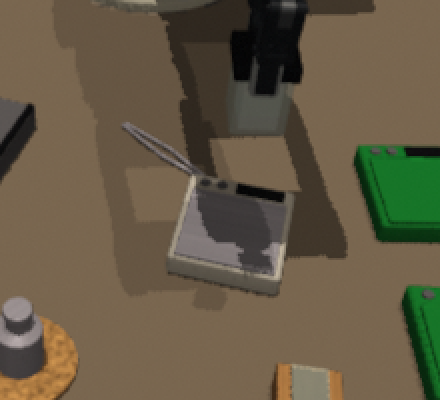

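The jar is held upright at its lid (width 49.5 mm, side crop (147,115)), and the balance pan is empty. I'll place it on the drain stand, then re-measure the pan and the weight.

```bash
python3 - <<'E'
from h import *
ST['drain']=(.6767,-.1197,.03)
place2(ST['drain'],.0614,.075)
# back over a spot clear of the views
go((.45,-.12,0),0); st()
f,K,V=cam('side'); cv2.imwrite('pics/i_side.png',f[:,:,::-1]);cv2.imwrite('pics/i_side2.png',f[165:265,230:400,::-1].repeat(4,0).repeat(4,1))
f,K,V=cam('scene'); cv2.imwrite('pics/i_scene.png',f[:,:,::-1]); cv2.imwrite('pics/i_scene2.png',f[215:355,270:450,::-1].repeat(4,0).repeat(4,1))
E
```

```text
over t 47.52 tcp [ 0.6767 -0.1196  0.22  ] F [-0.95 -0.67 -1.39] w 0.0493
touch at dz 0.0 dF 4.16
down t 51.73 tcp [ 0.6769 -0.1197  0.0917] F [-0.31 -0.81  2.09] w 0.0495
open t 52.11 tcp [ 0.6767 -0.1197  0.0913] F [ 0.02 -0.48  0.14] w 0.0751
 t 54.48 tcp [ 0.4512 -0.1202  0.22  ] F [-0.42  0.12 -0.14] w 0.0749
```

View pics/i_side.png

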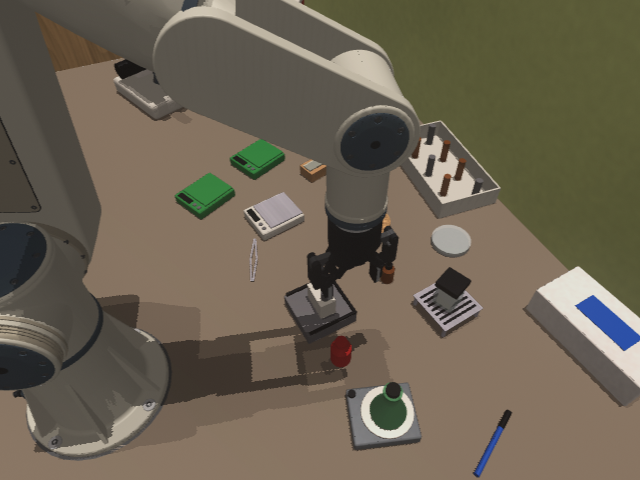

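View pics/i_side2.png

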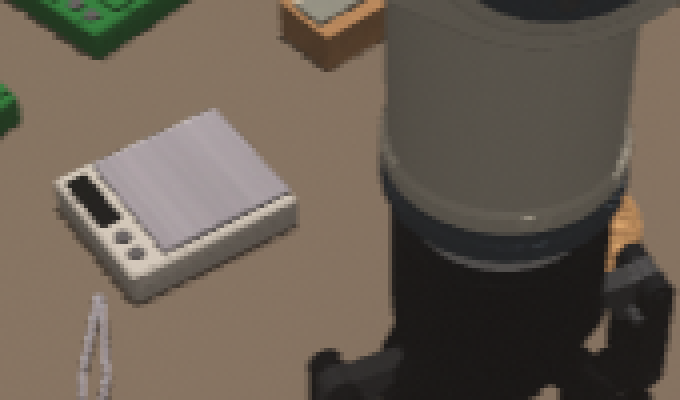

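View pics/i_scene2.png

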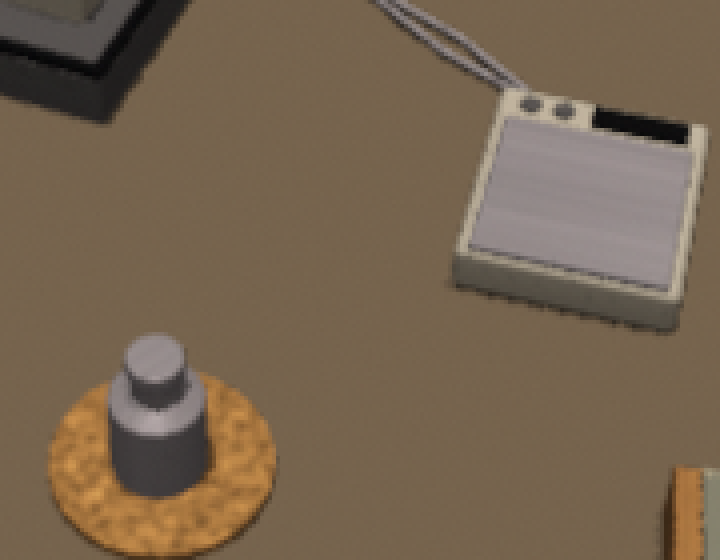

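View pics/i_scene.png

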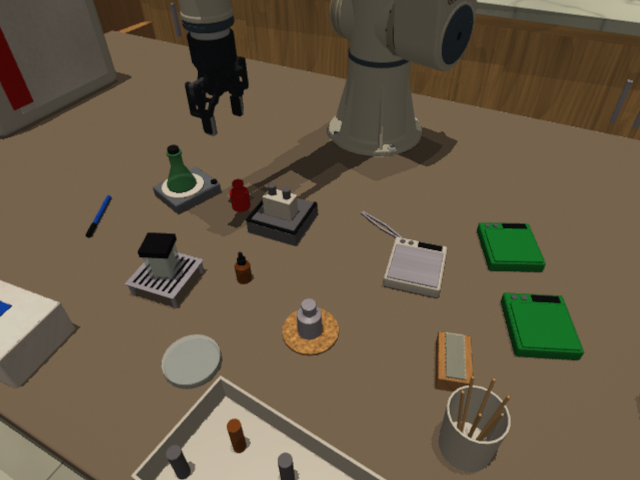

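The jar stands on the drain stand (scene (160,258)), and the weight is upright on the mat (scene crop (155,400)). The pan is fully visible. I'll refine the pan and the weight, then do the last move.

```bash
python3 - <<'E'
from h import *
C={n:cam(n) for n in('side','scene')}
m=[]
for n,o,pts in(('side',(230,165),[(95,162),(165,248),(292,192),(213,109)]),('scene',(270,215),[(505,117),(470,248),(673,290),(693,153)])):
    q=np.array([onz(*C[n][1:],(o[0]+x/4-.4,o[1]+y/4-.4),.03)[:2] for x,y in pts]); m.append(q.mean(0)); print(n,m[-1].round(4),np.linalg.norm(np.diff(q,axis=0),axis=1).round(3))
w=onz(*C['scene'][1:],(270+155/4-.4,215+354/4-.4),.072); print('weight',w.round(4))
c=np.mean(m,0)
if np.linalg.norm(c-[.4565,.2735])<.005 and np.linalg.norm(w[:2]-[.6535,.1645])<.006:
    pick((.6535,.1645,.006),.0235,0,.065,60)
    place2((c[0],c[1],.03),.0238,.065)
    go((.62,.5,0),0); st()
f,K,V=cam('side'); cv2.imwrite('pics/j_side.png',f[:,:,::-1])
f,K,V=cam('scene'); cv2.imwrite('pics/j_scene.png',f[:,:,::-1])
E
```

```text
side [0.4553 0.2729] [0.086 0.086 0.089]
scene [0.4552 0.2737] [0.087 0.088 0.087]
weight [0.6522 0.1636 0.072 ]
above t 56.27 tcp [0.6531 0.1633 0.22  ] F [ 0.06 -0.59 -0.24] w 0.065
down t 58.33 tcp [0.6538 0.1646 0.0298] F [ 0.46 -0.51  0.51] w 0.0647
grip t 58.68 tcp [0.6538 0.1646 0.0302] F [-0.93  0.66  5.52] w 0.0383
lifted t 60.52 tcp [0.6528 0.1643 0.2188] F [ 0.82  0.59 -4.36] w 0.0384
over t 62.23 tcp [0.4555 0.273  0.2199] F [-0.08 -0.5  -3.3 ] w 0.0384
touch at dz 0.0 dF 8.08
down t 66.72 tcp [0.4554 0.2733 0.0542] F [-1.71 -0.08  4.59] w 0.0385
open t 67.1 tcp [0.4553 0.2733 0.0538] F [ 0.28 -0.06 -0.04] w 0.0649
 t 69.84 tcp [0.6195 0.499  0.2191] F [ 0.24  0.16 -0.69] w 0.0651
```

View pics/j_side.png

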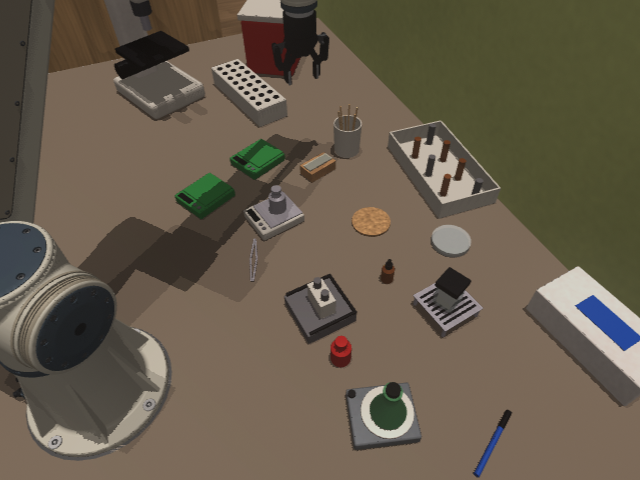

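View pics/j_scene.png

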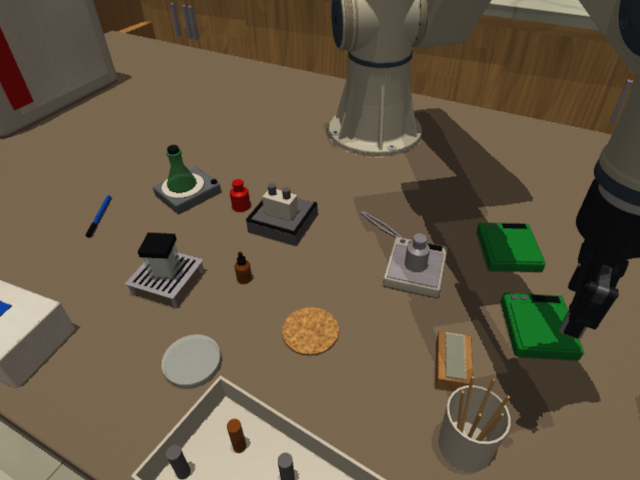

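All four look to be at home: weight (417,252), flask (181,175), jar (160,258), block (281,203), dropper (243,268). I'll check numerically from close crops.

```bash
python3 - <<'E'
import cv2,numpy as np
s=cv2.imread('pics/j_scene.png'); d=cv2.imread('pics/j_side.png')
def c(im,x,y,w=70,h=70): return cv2.resize(im[y:y+h,x:x+w],(280,280),interpolation=cv2.INTER_CUBIC)
# weight, flask, jar, block
a=np.hstack([c(s,380,225),c(s,150,140),c(s,125,225)][:]); b=np.hstack([c(d,240,170),c(d,350,375),c(d,415,255)])
cv2.imwrite('pics/k.png',cv2.resize(np.vstack([a,b]),(800,533)))
cv2.imwrite('pics/k2.png',np.hstack([c(s,247,175),c(d,285,265)]))
E
```

```text
(no output)
```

View pics/k.png

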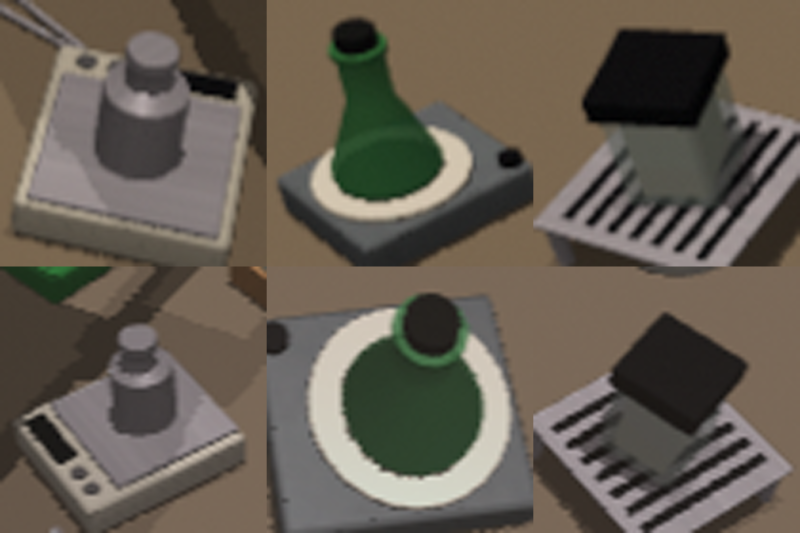

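View pics/k2.png

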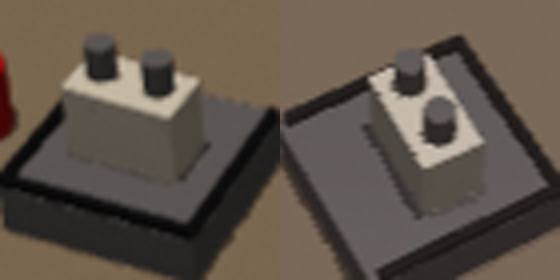

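```bash
python3 - <<'E'
from h import *
C={n:cam(n) for n in('side','scene')}
def P(n,o,pts,z,s,T):
    q=np.mean([onz(*C[n][1:],(o[0]+x*s-.4,o[1]+y*s-.4),z)[:2] for x,y in pts],0); print(n,q.round(4),'off mm',((q-np.array(T))*1000).round(1))
k=.2625
P('scene',(380,225),[(154,45)],.096,k,(.4553,.2733)); P('side',(240,170),[(138,337-266.7)],.096,k,(.4553,.2733))
P('scene',(150,140),[(354-266.7,35)],.124,k,(.4563,-.267)); P('side',(350,375),[(432-266.7,325-266.7)],.124,k,(.4563,-.267))
P('scene',(125,225),[(x-533.3,y) for x,y in((617,32),(725,36),(699,108),(588,104))],.1,k,(.6767,-.1197))
P('side',(415,255),[(x-533.3,y-266.7) for x,y in((667,314),(747,362),(688,417),(612,367))],.1,k,(.6767,-.1197))
P('scene',(247,175),[(99,40),(157,57)],.094,.25,(.4395,-.019)); P('side',(285,265),[(409-280,56),(441-280,105)],.094,.25,(.4395,-.019))
# dropper, same method as at start
for n,o,s,p in(('scene',(120,150),(.2625,.26667),(457,388)),('side',(280,240),(.35,.35),(312,62))):
    a=cv2.imread(f'pics/a_{n}.png'); u,v=int(o[0]+p[0]*s[0]),int(o[1]+p[1]*s[1])
    x=[cv2.inRange(cv2.cvtColor(i[v-5:v+30,u-15:u+20],cv2.COLOR_BGR2HSV),(4,150,40),(16,255,255)) for i in(a,C[n][0][:,:,::-1])]
    print('dropper centroid px',n,[np.round(np.argwhere(i>0).mean(0),2).tolist()for i in x])
st()
E
```

```text
scene [0.4533 0.2723] off mm [-2. -1.]
side [0.4575 0.2735] off mm [2.2 0.2]
scene [ 0.4598 -0.2634] off mm [3.5 3.6]
side [ 0.456  -0.2702] off mm [-0.3 -3.2]
scene [ 0.6751 -0.1155] off mm [-1.6  4.2]
side [ 0.6762 -0.1177] off mm [-0.5  2. ]
scene [ 0.4389 -0.0211] off mm [-0.6 -2.1]
side [ 0.4426 -0.0184] off mm [3.1 0.6]
dropper centroid px scene [[24.3, 18.78], [24.49, 19.05]]
dropper centroid px side [[14.23, 13.82], [14.27, 13.87]]
 t 70.04 tcp [0.6199 0.4992 0.2207] F [-0.02 -0.43  0.57] w 0.0651
```

Every offset is under 6 mm against the 12 mm allowed, and the dropper has not moved. I'm handing in.

```bash
python3 -c "
from workcell import hand_in
print(hand_in())"
```

```text
the job is handed in; nothing more can be done
None
```

All four things now stand on their own stations, and I handed the job in at about 70 s of the 128 s. I parked the weight on the cork mat, moved the block to the dock, the flask to the stirrer and the jar to the drain stand, and then put the weight on the balance.

- **Positions:** in the last pictures all four stood upright. Every measured offset from the seat's middle was under 6 mm, against the 12 mm allowed. The two camera views disagreed with each other by about 2–8 mm, worst for the flask, so the true offsets are known only to a few millimetres.
- **Bystanders:** the dropper stayed within about 0.3 px of its starting place, and the arm was clear of everything at the end.
- **Flask grip:** the gripper read 30 mm on the 27 mm neck, so the pads probably sat partly on the shoulder or lip. It still lifted level and was set down with about 8 N of contact force.

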